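Nest the domed pipe caps in the sprung cradle and lock it

TASK

Pack all the domed pipe caps on the counter into the sprung cradle as one nested stack, each dome down and sitting level inside the next larger one: push the sprung plate back, set the largest cap on the cradle floor between posts and plate so that the plate closes on it, then nest the others in it in order of size. When all are in, press the cradle's lock knob down and, keeping it down, turn it clockwise to its stop, then let it spring up. Leave the other goods where they are.

Things in the scene. Friction and masses are not known exactly. Their poses are not given: they have to be found in the camera images.
- cap_140: grey PVC pipe cap, 140 mm diameter, 66 tall, 320 g (+-20 %), dome down. Origin: underside of the crown (84 mm flat); z out of the mouth. Dome to z = 26 mm, then straight skirt, wall 3.5 mm. Flat inner floor at z = 26: the next smaller cap stands there 26 mm higher, 4.5 mm side play. Pinch the wall anywhere on the rim, tips at most 18 mm deep. Always there; largest.
- cap_124: grey PVC pipe cap, 124 mm diameter, 66 tall, 260 g (+-20 %), dome down. Origin: underside of the crown (74 mm flat); z out of the mouth. Dome to z = 26 mm, then straight skirt, wall 3.5 mm. Flat inner floor at z = 26: the next smaller cap stands there 26 mm higher, 4.5 mm side play. Pinch the wall anywhere on the rim, tips at most 18 mm deep. May be absent (None).
- cap_108: grey PVC pipe cap, 108 mm diameter, 66 tall, 210 g (+-20 %), dome down. Origin: underside of the crown (64 mm flat); z out of the mouth. Dome to z = 26 mm, then straight skirt, wall 3.5 mm. Flat inner floor at z = 26: the next smaller cap stands there 26 mm higher, 4.5 mm side play. Pinch the wall anywhere on the rim, tips at most 18 mm deep. May be absent (None).
- cap_92: grey PVC pipe cap, 92 mm diameter, 66 tall, 160 g (+-20 %), dome down. Origin: underside of the crown (55 mm flat); z out of the mouth. Dome to z = 26 mm, then straight skirt, wall 3.5 mm. Flat inner floor at z = 26: the next smaller cap stands there 26 mm higher, 4.5 mm side play. Pinch the wall anywhere on the rim, tips at most 18 mm deep. May be absent (None).
- cap_76: grey PVC pipe cap, 76 mm diameter, 66 tall, 120 g (+-20 %), dome down. Origin: underside of the crown (45 mm flat); z out of the mouth. Dome to z = 26 mm, then straight skirt, wall 3.5 mm. Flat inner floor at z = 26: the next smaller cap stands there 26 mm higher, 4.5 mm side play. Pinch the wall anywhere on the rim, tips at most 18 mm deep. May be absent (None).
- cradle: fixed aluminium packing cradle. Origin on the counter under the seat's axis, z up. Floor 8 mm thick, 170 wide in x, y = -100 to +210 mm. Two round posts (20 mm diameter, tops 40 mm above the counter) at x = +-51, y = -61 mm: a 140 mm cap centred on the seat touches both. Across from them stands the sprung plate. Lock knob on a tongue at x = -135 mm, y = 0
- seat (a point): centre of the seat, on the cradle floor, 8 mm above the counter: where the crown of the largest cap belongs when the cap is held between the posts and the plate. Axes as the cradle's
- plate (a joint): travel (m) of the sprung upright plate along cradle +y, away from the posts: 0 closed (face 10 mm beyond the seat's centre), 0.095 fully back, about 0.060 resting on a seated 140 mm cap. Spring 2.6 N at 0, 5 N at 0.06, 6.4 N fully back; it returns at once, so hold it back (say with the back of the finger that holds the cap's rim on the plate side) while the cap goes down
- plate_top (a point): middle of the top edge of the sprung plate's face, 118 mm above the counter; moves with the plate. The plate is 110 mm wide (cradle x), 12 mm thick, its face (towards the posts) upright and flat down to 12 mm above the counter
- lock_press (a joint): how far the lock knob is pressed down, m: 0 up, 0.008 fully down; spring 4 N at the top, 8 N fully down
- lock_turn (a joint): turn of the lock knob, rad, clockwise seen from above: 0 unlocked stop, 1.4 locked stop; starts near 0; stays where it is left
- lock_grip (a point): middle of the lock knob's grip bar, on its turning axis, 55 mm above the counter when up. The bar lies along this point's x, 50 mm long, 12 mm thick, 26 mm tall (13 mm above and below this point), standing on a 54 mm disc; turns and sinks with the knob
- elbow: bystander: white pipe elbow, 55 mm, lying; origin at its underside
- tee: bystander: small grey pipe tee, 90 mm, lying; origin at its underside
- tape_roll: bystander: roll of white tape, 72 mm across, flat; origin at its underside
- spray_can: bystander: spray can, 60 mm diameter, 170 mm tall; origin at its underside
- carton: bystander: cardboard carton 70 x 110 x 60 mm; origin at its underside
- coupling: bystander: grey pipe coupling, 42 mm diameter, 45 mm tall, among the caps; origin at its underside

How it is judged (in metres and radians):
On the way, in this order (a step that is already met when the one before it is completed fails the run):
1. the sprung plate is pushed back far enough for the largest cap (value of joint plate above 0.062 m), for 0.1 s.
2. the largest cap stands dome down on the seat, let go, with the plate closed on it (horizontal distance between cap_140 and seat below 0.012 m and z of cap_140 in the frame of seat between -0.006 and 0.006 m and angle between cap_140's own z axis and vertical below 0.08 rad and value of joint plate between 0.048 and 0.07 m and contact force between cap_140 and the fingers below 0.2 N), for 0.3 s.
3. every other cap is nested dome down, level, in order of size, and let go (horizontal distance between cap_140 and seat below 0.012 m and z of cap_140 in the frame of seat between -0.006 and 0.006 m and angle between each of cap_140, cap_124, cap_108, cap_92, cap_76's own z axis and vertical below 0.08 rad and value of joint plate between 0.048 and 0.07 m and linear speed of each of cap_124, cap_108, cap_92, cap_76 below 0.03 m/s and horizontal distance between cap_124 and cap_140 below 0.013 m and z of cap_124 in the frame of cap_140 between 0.02 and 0.032 m and horizontal distance between cap_108 and cap_140 below 0.022 m and z of cap_108 in the frame of cap_140 between 0.02 and 0.058 m and horizontal distance between cap_108 and cap_124 below 0.013 m and z of cap_108 in the frame of cap_124 between 0.02 and 0.032 m and horizontal distance between cap_92 and cap_140 below 0.031 m and z of cap_92 in the frame of cap_140 between 0.02 and 0.084 m and horizontal distance between cap_92 and cap_124 below 0.022 m and z of cap_92 in the frame of cap_124 between 0.02 and 0.058 m and horizontal distance between cap_92 and cap_108 below 0.013 m and z of cap_92 in the frame of cap_108 between 0.02 and 0.032 m and horizontal distance between cap_76 and cap_140 below 0.04 m and z of cap_76 in the frame of cap_140 between 0.02 and 0.11 m and horizontal distance between cap_76 and cap_124 below 0.031 m and z of cap_76 in the frame of cap_124 between 0.02 and 0.084 m and horizontal distance between cap_76 and cap_108 below 0.022 m and z of cap_76 in the frame of cap_108 between 0.02 and 0.058 m and horizontal distance between cap_76 and cap_92 below 0.013 m and z of cap_76 in the frame of cap_92 between 0.02 and 0.032 m and contact force between each of cap_124, cap_108, cap_92, cap_76 and the fingers below 0.2 N), for 0.3 s.
4. the lock knob is pressed down before it is turned (value of joint lock_press above 0.005 m and value of joint lock_turn below 0.25 rad), for 0.05 s.
5. the lock knob is turned clockwise to its stop while held down (value of joint lock_press above 0.005 m and value of joint lock_turn above 1.2 rad), for 0.1 s.
At the end, for the whole second after the job is handed in: Largest cap level, dome down, within 12 mm of the seat, plate closed on it (0.048 to 0.070); every other cap present sits dome down, level (0.08 rad), at rest inside the next larger (20 to 32 mm higher, axes within 13 mm); knob turned past 1.2 rad and sprung up (under 3 mm) (horizontal distance between cap_140 and seat below 0.012 m and z of cap_140 in the frame of seat between -0.006 and 0.006 m and angle between each of cap_140, cap_124, cap_108, cap_92, cap_76's own z axis and vertical below 0.08 rad and value of joint plate between 0.048 and 0.07 m and linear speed of each of cap_124, cap_108, cap_92, cap_76, cap_140 below 0.03 m/s and horizontal distance between cap_124 and cap_140 below 0.013 m and z of cap_124 in the frame of cap_140 between 0.02 and 0.032 m and horizontal distance between cap_108 and cap_140 below 0.022 m and z of cap_108 in the frame of cap_140 between 0.02 and 0.058 m and horizontal distance between cap_108 and cap_124 below 0.013 m and z of cap_108 in the frame of cap_124 between 0.02 and 0.032 m and horizontal distance between cap_92 and cap_140 below 0.031 m and z of cap_92 in the frame of cap_140 between 0.02 and 0.084 m and horizontal distance between cap_92 and cap_124 below 0.022 m and z of cap_92 in the frame of cap_124 between 0.02 and 0.058 m and horizontal distance between cap_92 and cap_108 below 0.013 m and z of cap_92 in the frame of cap_108 between 0.02 and 0.032 m and horizontal distance between cap_76 and cap_140 below 0.04 m and z of cap_76 in the frame of cap_140 between 0.02 and 0.11 m and horizontal distance between cap_76 and cap_124 below 0.031 m and z of cap_76 in the frame of cap_124 between 0.02 and 0.084 m and horizontal distance between cap_76 and cap_108 below 0.022 m and z of cap_76 in the frame of cap_108 between 0.02 and 0.058 m and horizontal distance between cap_76 and cap_92 below 0.013 m and z of cap_76 in the frame of cap_92 between 0.02 and 0.032 m and value of joint lock_turn above 1.2 rad and value of joint lock_press below 0.003 m); the robot touches nothing.
It fails at once if any of the other goods is pushed more than 6 cm away (distance of any of elbow, tee, tape_roll, spray_can, carton, coupling from where it was at the start of the episode above 0.06 m).
It fails at once if the spray can or the coupling is knocked over (angle between any of spray_can, coupling's own z axis and vertical above 0.7 rad).
Of cap_124, cap_108, cap_92, cap_76 only 3 to 4 are there at a start; the rules pass over those that are not, and their reading is None.
At some moment in a run one of cap_124, cap_108, cap_92, cap_76 may be knocked a few centimetres aside while the robot is not near it.
It also fails if it takes over 192 s, if anything falls off the work surface, if the arm or the gripper's body presses on something with over 40 N, if the wrist force passes 120 N, or if a joint passes its speed limit or range.

ROBOT

A 7-joint arm with a two-finger parallel gripper is mounted at the origin on the work surface. World frame = base frame: x ahead of the robot, y to its left, z up, the work surface at z = 0. Lengths are in m, angles in degrees, forces in N, time in s.
With the tool pointing down it reaches from about 0.4 to 0.85 m from the base axis. Payload 10.4 kg.
Tool frame: the origin (TCP) lies where the fingers leave the gripper's body, on its centre line; the fingertips stand 70 mm ahead of it and the grasp point (between the pads) lies 51 mm ahead of it (ctrl.tcp_to_tips is the z of the fingertips in the tool frame, in m); z points along the fingers, y is the line along which they close (so a half turn about z gives the same grasp; the last joint's range is limited). The gripper opens to 87 mm and grips with 3 to 60 N. Pads are 19 mm wide; open, the fingers measure 117 mm over their backs; the gripper's body (75 mm by 190 mm) begins 51 mm behind the grasp point.
Start: joints at [-76.123, 19.034, -3.707, 83.658, 1.238, 77.344, -5.071], TCP at [0.164, 0.603, 0.292] pointing down, gripper open.
Joint ranges: [-148.97, 148.97], [-28.65, 121.19], [-84.17, 76.75], [9.2, 138.47], [-72.65, 252.65], [3.7, 117.97], [-149.18, 149.18]. Speed limits (degrees/s): [127.2, 127.2, 159.86, 159.86, 180, 180, 180].

INTERFACE

Orientations are given as [roll, pitch, yaw] about the fixed x, y, z axes, in that order (R = Rz(yaw) Ry(pitch) Rx(roll)).
In Python, from plant import ctrl gives the robot as it stands.
- The arm moves only by the tool jog_arm, called by a JSON object that holds its "name" and its "arguments". Schema: {"type":"object","properties":{"moves":{"type":"object","properties":{"rows":{"type":"array","items":{"type":"array","items":{"type":"number"},"minItems":5,"maxItems":5},"minItems":1,"maxItems":10}},"additionalProperties":false,"required":["rows"]},"force":{"type":"number"},"only":{"type":"string"},"quiet":{"type":"boolean"},"lines":{"type":"string"}},"required":["moves"],"additionalProperties":false}. moves is an object whose key "rows" holds a list of rows, 1 to 10 of them, each of 5 numbers: dx, dy, dz in m, then a turn about the tool's z in degrees, then the finger opening in m; each row shifts and turns the commanded pose from where the row before left it, along the tool's axes as they then stand; what a row does not reach is not made up. A row lasts 1/8 s, in which the tool goes at most 0.0625 m and 10.7 degrees, less where a joint would pass 70% of its speed; a pose out of reach is approached as far as the arm can. The fingers move at their own pace and stop on an object; force is the grip in N (left out, the last holds). Time passes only in rows, so rows that do not move let the fingers close. The tool returns the time, the measured TCP pose, the force, the opening and the grip force at its end. only (a regular expression) keeps the lines of the reply that match it, lines (a string "A,B") keeps lines A to B, and quiet returns only ok. Input that does not fit is refused with a message, and nothing moves.
- ctrl.read_state(): the state, without advancing time (a new reading comes with each control period).
- ctrl.camera(name): name is "side" or "top" or "wrist"; returns the picture (420x560x3 uint8, red, green, blue); there is no depth.
- ctrl.camera_params(name): a dict with "fovy" (degrees; the focal length in pixels is half the picture's height over the tangent of half this angle, whatever the lens; pixels are square), "cx", "cy" (the principal point, pixels), "xyz" and "rotation" of the camera in the world; the wrist camera has in their place "hand_eye" (4x4, takes a point from camera to tool coordinates, whose origin is the TCP and whose axes are the flange's). Camera axes: x right, y up, looking along -z (the intrinsics and any distortion apply to the point x, -y, -z); pixel columns grow to the right and rows downward; lengths in m; the calibration is good to about 2 mm. A picture is of the moment at which its call begins: read the wrist's pose just before it. camera_params takes no time and is no camera call.
- ctrl.hand_in(): hands the job in; it is judged then, once.
The state is a dict: "time": time; "joints": joint angles; "joint_velocities": joint speeds; "joint_torque": joint torques, N m; "position": TCP position; "tcp_rot": TCP orientation; "wrist_force": force on the tool from outside, world axes, zero at the start; "torque": the same for the moment, N m; "width": finger opening in m; "finger_force": force on a finger pad.
Only numpy, scipy, OpenCV 4.12 (cv2) and the standard library are available. Lean on these libraries where they do the work, as an engineer would, in place of code of your own. Each camera call takes 0.05 s, during which the arm holds its last target. There are 200 camera calls.

## Working session

There is one attempt and no reset: what is moved stays moved. The work goes in short steps, Python scripts to look and compute and a tool call to move; the robot and the scene stay as the last step left them, time stands still between calls to the robot, and variables do not carry over. Pictures are saved under pics/ and viewed, at most 14 in all, crops included, and the job is handed in when it is done.

```bash
ls; mkdir -p pics; python3 - <<'E'
from plant import ctrl
import cv2
s=ctrl.read_state();print({k:(v if not hasattr(v,'tolist') else v.tolist()) for k,v in s.items()})
for n in("side","top","wrist"):
    print(n,ctrl.camera_params(n))
    cv2.imwrite(f"pics/{n}0.png",ctrl.camera(n)[:,:,::-1])
E
```

```text
pics
plant.py
{'time': 0.0, 'joints': [-76.1218556189884, 19.071520515799953, -3.7063870780266925, 83.70580305013677, 1.2353116692066723, 77.34547830120205, -5.070263687754437], 'joint_velocities': [-0.09762957280386364, -0.03595359613507646, 0.06351507517013626, 0.10165592006856365, -0.012611770266028251, 0.1329243647606196, 0.06819303157032632], 'joint_torque': [0.0006193424815137405, -62.32689142227173, 0.024872340727597475, -38.98894429206848, -0.061318420339375734, 0.0400014070328325, 0.00017360460333293304], 'position': [0.1635038486863234, 0.6029234578616859, 0.29146047983977186], 'tcp_rot': [-179.91695195908292, 0.0019534871887402242, 164.8274736736058], 'wrist_force': [0.08218247764240617, -0.24690531428202897, -0.13182326594593335], 'torque': [-0.0011837025404209018, 0.04242863515138237, 0.0019623172108886853], 'finger_force': 0.0, 'width': 0.08725444385831271}
side {'fovy': 50.79037251533783, 'cx': 283.3858821159534, 'cy': 210.54201325950072, 'xyz': array([ 0.44877727, -0.9454041 ,  0.96008437]), 'rotation': array([47.67174344,  0.57775586, -3.93717358])}
top {'fovy': 51.31791927307223, 'cx': 281.8229947366222, 'cy': 210.32249063475987, 'xyz': array([ 0.37411854, -0.00539381,  1.33127645]), 'rotation': array([  6.41832961,   1.5512585 , -89.53481972])}
wrist {'fovy': 60.95623707395247, 'cx': 284.26842054891824, 'cy': 208.3225681285536, 'hand_eye': array([[ 4.86959601e-04,  9.62927033e-01,  2.69761547e-01,
         7.37508898e-02],
       [ 9.99999677e-01, -2.96483257e-04, -7.46836242e-04,
         2.14792391e-04],
       [-6.39169024e-04,  2.69761824e-01, -9.62926866e-01,
        -9.24533660e-02],
       [ 0.00000000e+00,  0.00000000e+00,  0.00000000e+00,
         1.00000000e+00]])}
```
View pics/top0.png

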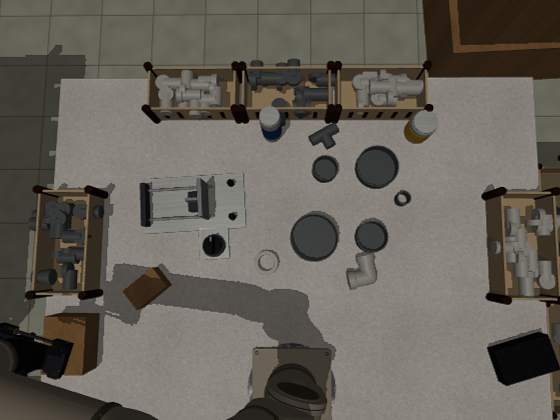

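View pics/side0.png

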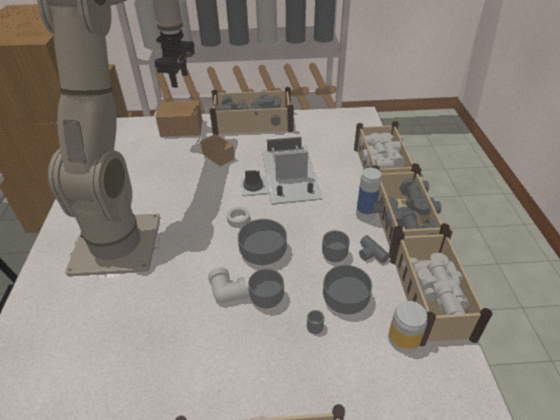

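The top view shows the cradle (posts right at (232,183),(233,216), plate at (200,200), knob (213,245)). It also shows four caps at about (314,237), (377,167), (371,236) and (325,169), and the coupling at (402,198). Next I'll measure them.

```bash
cat > h.py <<'E'
import numpy as np, cv2
from scipy.spatial.transform import Rotation as Ro
from scipy.optimize import least_squares
from plant import ctrl
def cam(n):
    p=ctrl.camera_params(n); f=210/np.tan(np.radians(p['fovy']/2))
    if n=='wrist':
        s=ctrl.read_state(); T=np.eye(4); T[:3,:3]=Ro.from_euler('xyz',s['tcp_rot'],degrees=True).as_matrix(); T[:3,3]=s['position']
        M=T@np.array(p['hand_eye']); R,t=M[:3,:3],M[:3,3]
    else: R=Ro.from_euler('xyz',p['rotation'],degrees=True).as_matrix(); t=np.array(p['xyz'])
    return f,p['cx'],p['cy'],R,t
def proj(c,P):
    f,cx,cy,R,t=c; q=(np.atleast_2d(P)-t)@R
    return np.c_[cx+f*q[:,0]/-q[:,2], cy-f*q[:,1]/-q[:,2]]
def ray(c,uv,z):
    f,cx,cy,R,t=c; uv=np.atleast_2d(uv)
    d=np.c_[(uv[:,0]-cx)/f,-(uv[:,1]-cy)/f,-np.ones(len(uv))]@R.T
    return t+d*((z-t[2])/d[:,2])[:,None]
def shot(n,name=None,crop=None,k=1):
    c=cam(n); im=ctrl.camera(n)[:,:,::-1].copy()
    if name:
        o=im if crop is None else im[crop[1]:crop[3],crop[0]:crop[2]]
        cv2.imwrite(f'pics/{name}.png',cv2.resize(o,None,fx=k,fy=k,interpolation=cv2.INTER_CUBIC))
    return c,im
def circ(P):
    r=least_squares(lambda q:np.hypot(P[:,0]-q[0],P[:,1]-q[1])-q[2],[*P.mean(0)[:2],.05],loss='soft_l1',f_scale=.002).x
    return r
E
python3 - <<'E'
from h import *
c,im=shot('top','top1',(130,110,420,300),2.75)
g=im.max(axis=2); m=(g<95).astype(np.uint8)
n,l,st,ce=cv2.connectedComponentsWithStats(m)
for i in range(1,n):
    x,y,w,h,a=st[i]
    if a>120 and 120<x<430 and 120<y<300:
        k,_=cv2.findContours((l==i).astype(np.uint8),0,1); k=cv2.convexHull(max(k,key=len))[:,0].astype(float)
        print(ce[i].round(),w,h,a,g[l==i].mean().round(),circ(ray(c,k,.05)).round(4))
E
```

```text
[376. 167.] 44 44 1496 51.0 [ 0.65   -0.2492  0.0651]
[325. 168.] 27 28 597 51.0 [ 0.6439 -0.0966  0.041 ]
[179. 202.] 76 51 1511 52.0 [0.552  0.3445 0.1219]
[402. 198.] 17 17 170 46.0 [ 0.5567 -0.322   0.0246]
[315. 236.] 50 51 1954 59.0 [ 0.4435 -0.0664  0.073 ]
[369. 242.] 42 72 1179 60.0 [ 0.3957 -0.2188  0.0937]
[214. 245.] 24 24 433 25.0 [0.4149 0.2303 0.0345]
```

View pics/top1.png

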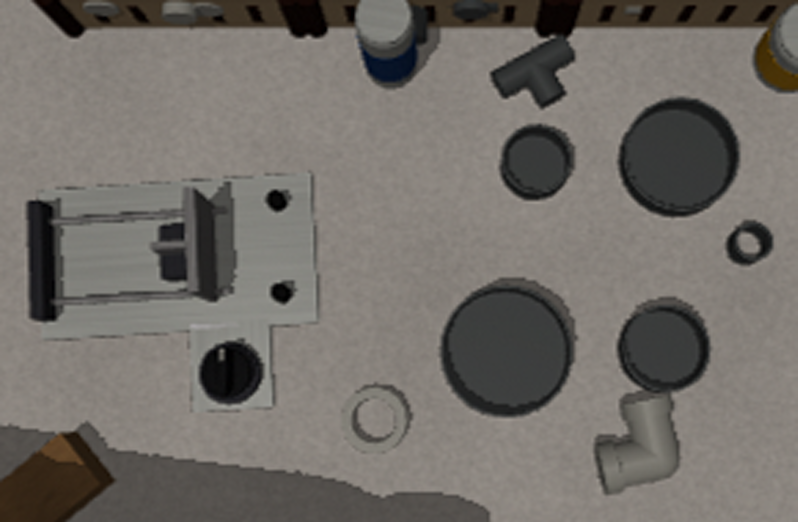

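```bash
python3 - <<'E'
from h import *
c=cam('top')
def w(x,y,z): return ray(c,[130+(x+.5)/2.75-.5,110+(y+.5)/2.75-.5],z)[0]
a,b=w(277,198,.04),w(282,289.5,.04); d=a-b; th=np.degrees(np.arctan2(d[1],d[0]))
print('posts',a,b,np.hypot(*d[:2]),th)
R=Ro.from_euler('z',th,degrees=True).as_matrix(); seat=(a+b)/2+R@[0,.061,0]; print('seat',seat, 'knob',seat+R@[-.135,0,0], w(230,371,.05))
for p in [(311,172),(317,321),(50,338)]: print('floor',R.T@(w(*p,.008)-seat))
for p in [(189,188),(213,300),(185,189)]: print('plate',R.T@(w(*p,.118)-seat))
# rims: left,right,bottom,top extremes of outer rim
for n,(l,r,t,bt) in dict(c140=(442,573,284,416),c124=(619,738,98,216),c92=(618,709,304,391),c76=(500,573,126,199)).items():
    xm,ym=(l+r)/2,(t+bt)/2
    L,Rr,T,B=w(l,ym,.066),w(r,ym,.066),w(xm,t,.066),w(xm,bt,.066)
    print(n,((L+Rr)/2)[:2].round(4),((T+B)/2)[:2].round(4),np.linalg.norm(L-Rr).round(4),np.linalg.norm(T-B).round(4))
print('coupling',w(749,243,.045),'tape',w(377,418,.02))
E
```

```text
posts [0.60497269 0.18603018 0.04      ] [0.50450473 0.17845191 0.04      ] 0.10075337168502708 4.313637430158577
seat [0.55015053 0.24306825 0.04      ] knob [0.41553295 0.23291408 0.04      ] [0.41571237 0.23093593 0.05      ]
floor [ 0.08321438 -0.09647632 -0.032     ]
floor [-0.08449717 -0.09354567 -0.032     ]
floor [-0.08282644  0.20426409 -0.032     ]
plate [0.05257433 0.01867822 0.078     ]
plate [-0.06487297 -0.00054753  0.078     ]
plate [0.05182908 0.02285805 0.078     ]
c140 [ 0.4393 -0.0641] [ 0.4397 -0.0642] 0.1374 0.1386
c124 [ 0.646 -0.246] [ 0.6464 -0.2461] 0.1261 0.1279
c92 [ 0.443  -0.2272] [ 0.4432 -0.2273] 0.0948 0.0911
c76 [ 0.6397 -0.0951] [ 0.6398 -0.0952] 0.0778 0.0793
coupling [ 0.55681493 -0.32378686  0.045     ] tape [0.36699289 0.07497349 0.02      ]
```

{"name": "jog_arm", "arguments": {"moves": {"rows":[[0,0,-0.03,-10,0.06],[0,0,-0.03,-9.5,0.04],[-0.0356,-0.0456,0,0,0.03],[-0.0356,-0.0456,0,0,0.03],[-0.0356,-0.0456,0,0,0.03],[-0.0356,-0.0456,0,0,0.03],[-0.0356,-0.0456,0,0,0.03],[-0.0356,-0.0456,0,0,0.03],[-0.0356,-0.0456,0,0,0.03],[-0.0356,-0.0456,0,0,0.03]]}, "force": 40}}

```text
time: 1.45
position: [0.476, 0.2594, 0.3523]
tcp_rot: [180.0, 0.0, -175.7]
wrist_force: [0.1, 0.3, 0.3]
width: 0.0301
finger_force: 0.0
```

{"name": "jog_arm", "arguments": {"moves": {"rows":[[0,0,0,0,0.03],[0,0,0,0,0.03]]}}}

```text
time: 1.7
position: [0.4746, 0.2615, 0.3521]
tcp_rot: [180.0, -0.0, -175.7]
wrist_force: [-0.8, 0.7, -0.6]
width: 0.03
finger_force: 0.0
```

```bash
python3 - <<'E'
from h import *
s=ctrl.read_state();print(s['position'],s['tcp_rot'],s['width'])
shot('wrist','w1',None,1.4)
E
```

```text
[0.47464656 0.26152817 0.35207697] [ 1.79979533e+02 -3.15471382e-02 -1.75654951e+02] 0.03003331154607198
```

View pics/w1.png

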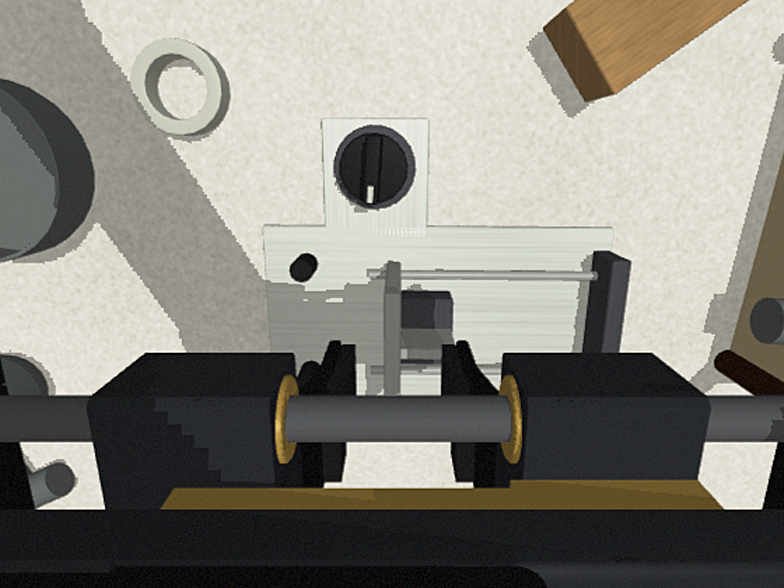

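The wrist view shows the floor corners at (264,226) and (613,228), a post at (304,265), and the knob at (375,166) with its bar along the cradle's x.

```bash
python3 - <<'E'
from h import *
c=cam('wrist')
w=lambda x,y,z: ray(c,[(x+.5)/1.4-.5,(y+.5)/1.4-.5],z)[0]
A,B=w(264,226,.008),w(613,228,.008); d=B-A; th=np.arctan2(-d[0],d[1]); print('len',np.linalg.norm(d),np.degrees(th))
R=Ro.from_euler('z',th).as_matrix()
print('seat from A',A-R@[-.085,-.1,0],'from B',B-R@[-.085,.21,0])
P=w(306,262,.04); print('post',P,'seat',P-R@[-.051,-.061,0])
K1,K2=w(374,139,.068),w(370,200,.068);print('bar ends',K1,K2,np.linalg.norm(K1-K2),np.degrees(np.arctan2(*(K2-K1)[[1,0]])))
K=w(374.5,166.5,.042);print('disc',K,'seat',K-R@[-.135,0,0])
f=w(386,263,.118);print('plate',R.T@(f-A)+[-.085,-.1,0])
E
```

```text
len 0.305740142299843 4.11933382285027
seat from A [0.54962623 0.25075131 0.008     ] from B [0.54993223 0.24650246 0.008     ]
post [0.4940097  0.18786816 0.04      ] seat [0.54049607 0.25237411 0.04      ]
bar ends [0.39310914 0.23893683 0.068     ] [0.43669048 0.23878071 0.068     ] 0.04358161196914177 -0.20524382881192685
disc [0.41307221 0.23944446 0.042     ] seat [0.54772345 0.24914205 0.042     ]
plate [-0.07657725  0.00916696  0.11      ]
```

{"name": "jog_arm", "arguments": {"moves": {"rows":[[0.0119,-0.0508,0,0,0.03],[0.0119,-0.0508,0,0,0.03],[0.0119,-0.0508,0,0,0.03],[0.0119,-0.0508,0,0,0.03],[0.0118,-0.0506,0,0,0.03],[0,0,0.04,0,0.03],[0,0,0.04,0,0.03],[0,0,0.04,0,0.03],[0,0,0.02,0,0.03],[0,0,0,0,0.03]]}}}

```text
time: 3.0
position: [0.4341, 0.0046, 0.2113]
tcp_rot: [-180.0, -0.1, -175.5]
wrist_force: [0.1, -0.7, 0.5]
width: 0.0303
finger_force: 0.0
```

```bash
python3 - <<'E'
from h import *
s=ctrl.read_state();print(s['position'])
shot('wrist','w2',None,1.4)
E
```

```text
[0.43412933 0.00455207 0.21126522]
```

View pics/w2.png

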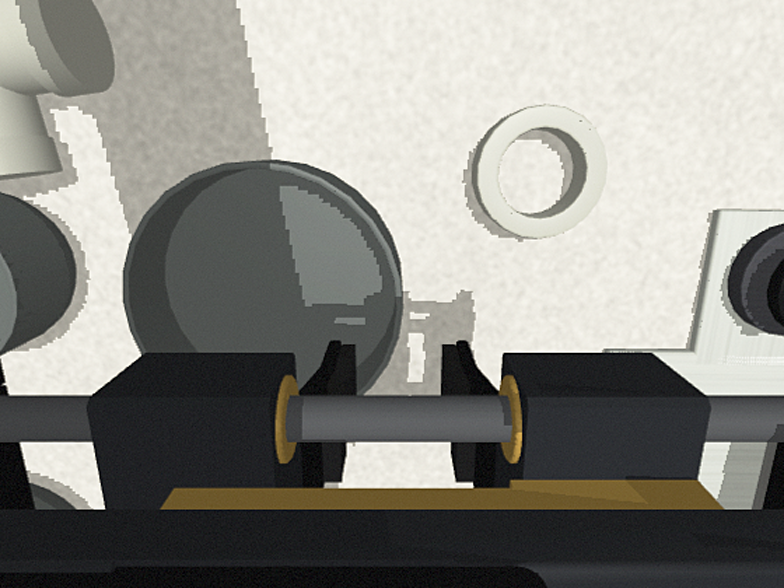

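The 140 cap's rim passes (124,285), (262,161), (404,292), (152,221) and (375,214).

```bash
python3 - <<'E'
from h import *
c=cam('wrist')
P=np.array([ray(c,[(x+.5)/1.4-.5,(y+.5)/1.4-.5],.066)[0] for x,y in [(124,285),(262,161),(404,292),(152,221),(375,214),(200,178),(385,345)]])
q=circ(P);print(q)
t=np.array([q[0],q[1]])+.06825*np.array([-.075,.997]);d=t-ctrl.read_state()['position'][:2]
print(t,'dx,dy',d@[-.9972,-.075],d@[-.075,.9972])
E
```

```text
[ 0.43714087 -0.06027163  0.06690695]
[0.43202212 0.00777362] dx,dy 0.0025569308735818768 0.0035791281973676344
```

{"name": "jog_arm", "arguments": {"moves": {"rows":[[0.002,0.003,0.03,0,0.03],[0,0,0.03,0,0.03],[0,0,0.03,0,0.03],[0,0,0,0,0.03],[0,0,0,0,0.0],[0,0,0,0,0.0],[0,0,0,0,0.0],[0,0,0,0,0.0]]}, "force": 55}}

```text
time: 4.05
position: [0.4335, 0.0062, 0.1228]
tcp_rot: [180.0, 0.1, -175.7]
wrist_force: [2.9, -1.2, 1.3]
width: 0.0025
finger_force: 9.3
```

{"name": "jog_arm", "arguments": {"moves": {"rows":[[0,0,-0.02,0,0],[0,0,-0.03,0,0],[0,0,-0.03,0,0],[0,0,-0.02,0,0],[0,0,0,0,0]]}}}

```text
time: 4.68
position: [0.4332, 0.0064, 0.223]
tcp_rot: [179.9, 0.1, -175.7]
wrist_force: [0.7, 0.7, -4.3]
width: 0.0019
finger_force: 55.1
```

```bash
python3 - <<'E'
from h import *
shot('side','s1',(200,60,420,340),2.1)
E
```

```text
(no output)
```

View pics/s1.png

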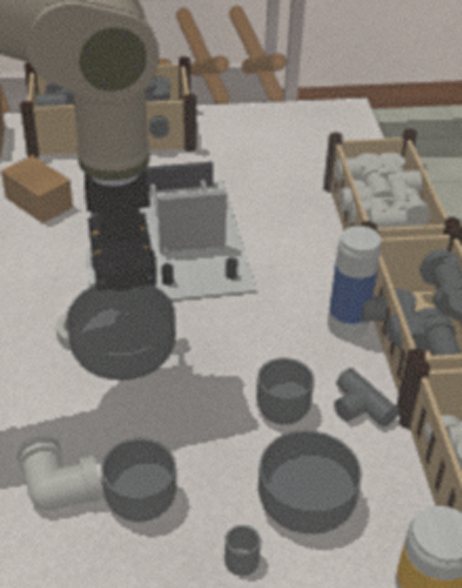

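The cap is held level by its +y rim. I'll carry it to just in front of the plate.

{"name": "jog_arm", "arguments": {"moves": {"rows":[[-0.0223,0.0356,0,0,0],[-0.0223,0.0356,0,0,0],[-0.0223,0.0356,0,0,0],[-0.0223,0.0356,0,0,0],[-0.0223,0.0356,0,0,0],[-0.0222,0.0353,0,0,0],[0,0,0,0,0],[0,0,0.025,0,0],[0,0,0.026,0,0],[0,0,0,0,0]]}}}

```text
time: 5.98
position: [0.5483, 0.2278, 0.1681]
tcp_rot: [-179.8, -0.3, -175.7]
wrist_force: [0.2, -0.2, -4.5]
width: 0.0015
finger_force: 55.0
```

```bash
python3 - <<'E'
from h import *
shot('side','s2',(160,60,360,240),3)
shot('wrist','w3',None,1.4)
E
```

```text
(no output)
```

View pics/s2.png

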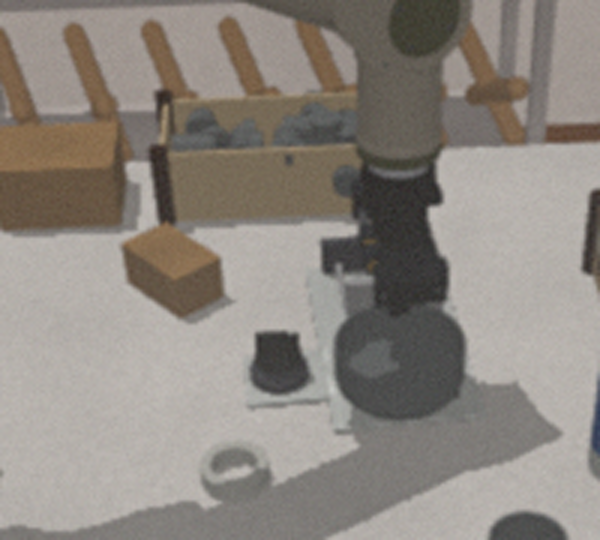

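View pics/w3.png

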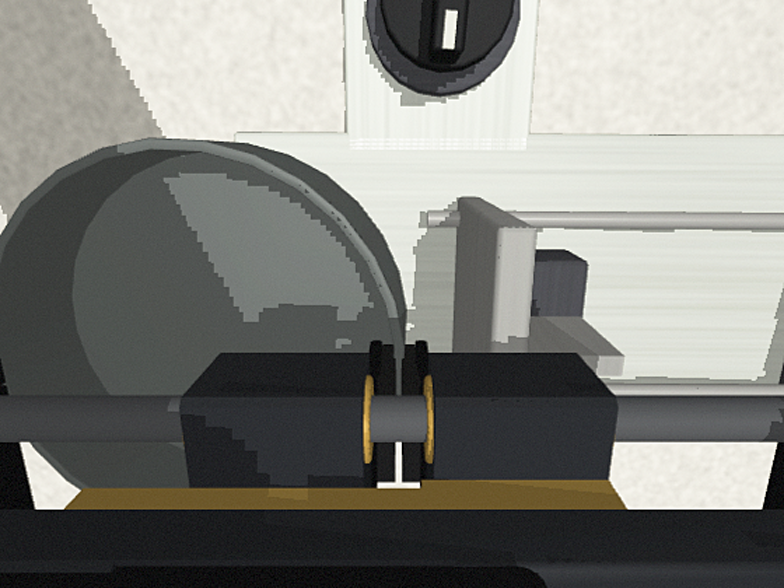

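```bash
python3 - <<'E'
from h import *
c=cam('wrist'); s=ctrl.read_state(); T=Ro.from_euler('xyz',s['tcp_rot'],degrees=True).as_matrix(); p=s['position']
obs=(np.array([(0,238),(60,175),(163,139),(250,155),(340,213),(385,275),(45,462),(80,487)])+.5)/1.4-.5
a=np.linspace(0,2*np.pi,721)
def rim(q): # tilt about tool x, roll about tool y, tangential offset ex, y off, z of rim at pinch
    R=Ro.from_euler('xy',q[:2]).as_matrix()
    o=np.c_[.07*np.cos(a),.07*np.sin(a)-.07,0*a]@R.T+[q[2],.00175+q[4],.055+q[3]]
    return proj(c,p+o@T.T)
def f(q):
    r=rim(q); return np.r_[np.sqrt(((obs[:,None]-r)**2).sum(2)).min(1),q[2:]*300,q[1]*20]
b=min((least_squares(f,[t,0,0,0,0]) for t in(-.3,-.1,.1,.3)),key=lambda r:r.cost); print(b.cost,np.degrees(b.x[:2]),b.x[2:],b.fun.round(1))
E
```

```text
8.281369392733456 [-2.18232962 -0.03595676] [0.00687136 0.00296409 0.00112925] [ 1.   1.9  1.1  0.5  0.2  0.4  1.5  1.7  2.1  0.9  0.3 -0. ]
```

{"name": "jog_arm", "arguments": {"moves": {"rows":[[-0.001,0.01,-0.003,0,0],[-0.001,0.015,0,0,0],[-0.001,0.015,0,0,0],[-0.001,0.015,0,0,0],[-0.001,0.015,0,0,0],[0,0.012,0,0,0],[0,0.009,0,0,0],[0,0,0,0,0],[0,0,0,0,0]]}}}

```text
time: 7.2
position: [0.5479, 0.3199, 0.1741]
tcp_rot: [-179.9, -0.1, -175.7]
wrist_force: [-2.2, -5.1, -0.6]
width: 0.0016
finger_force: 60.3
```

```bash
python3 - <<'E'
from h import *
shot('top','t3',(130,150,290,270),4.5)
E
```

```text
(no output)
```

View pics/t3.png

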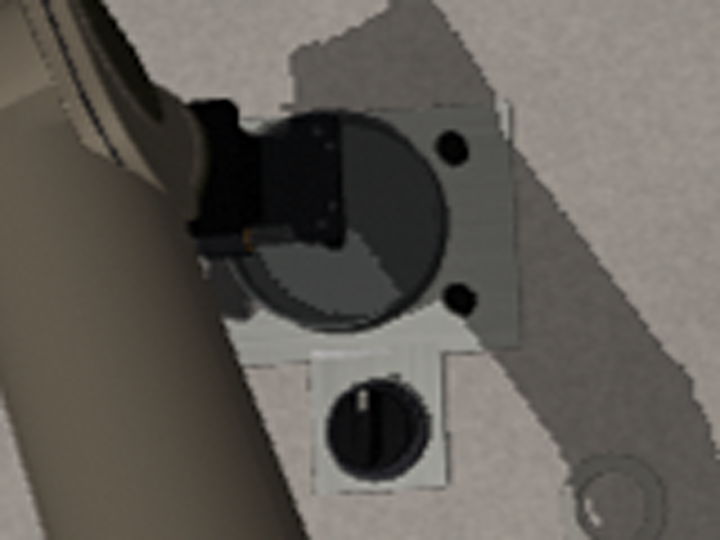

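```bash
python3 - <<'E'
from h import *
c=cam('top')
w=lambda x,y,z: ray(c,[130+(x+.5)/4.5-.5,150+(y+.5)/4.5-.5],z)[0]
a,b=w(453,147,.04),w(459,298,.04); d=a-b; th=np.arctan2(d[1],d[0]);R=Ro.from_euler('z',th).as_matrix()
seat=(a+b)/2+R@[0,.061,0]; print(seat,np.degrees(th),np.linalg.norm(d))
P=np.array([w(*q,.114) for q in [(340,109),(342,331),(447,215),(430,280),(420,150),(270,308),(390,125),(385,318)]])
q=circ(P);print(q, R.T@(np.r_[q[:2],0]-seat))
E
```

```text
[0.54881399 0.24420105 0.04      ] 3.4737740948299285 0.10147838818070715
[0.54309516 0.24757229 0.06939726] [-0.00550406  0.00371156 -0.04      ]
```

{"name": "jog_arm", "arguments": {"moves": {"rows":[[-0.0045,-0.001,0,0,0],[0,0,0.012,0,0],[0,0,0.012,0,0],[0,0,0.01,0,0],[0,0,0.006,0,0],[0,0,0,0,0],[0,0,0,0,0]]}}}

```text
time: 8.12
position: [0.5533, 0.3188, 0.1341]
tcp_rot: [-180.0, 0.0, -175.7]
wrist_force: [2.8, -6.0, -4.6]
width: 0.0019
finger_force: 60.4
```

{"name": "jog_arm", "arguments": {"moves": {"rows":[[0,0,0.003,0,0],[0,0,0.002,0,0],[0,0,0,0,0]]}}}

```text
time: 8.5
position: [0.5536, 0.3199, 0.131]
tcp_rot: [179.9, 0.1, -175.7]
wrist_force: [-0.4, -4.7, 8.9]
width: 0.0018
finger_force: 60.8
```

{"name": "jog_arm", "arguments": {"moves": {"rows":[[0,0,0,0,0.016],[0,0,0,0,0.016],[0,0,0,0,0.016],[0,0,0,0,0.016]]}}}

```text
time: 9.0
position: [0.5538, 0.3193, 0.1308]
tcp_rot: [180.0, 0.1, -175.7]
wrist_force: [-0.5, -5.9, 7.4]
width: 0.0156
finger_force: 3.8
```

{"name": "jog_arm", "arguments": {"moves": {"rows":[[0,0,-0.02,0,0.016],[0,0,-0.02,0,0.016],[0,0,-0.03,0,0.016],[0,0,-0.03,0,0.02],[0,0,-0.03,0,0.02],[0,0,-0.03,0,0.02],[0,-0.04,0,0,0.03],[0,-0.05,0,0,0.03],[0,-0.05,0,0,0.03],[0,-0.05,0,0,0.03]]}}}

```text
time: 10.25
position: [0.5672, 0.1296, 0.29]
tcp_rot: [179.9, 0.1, -175.6]
wrist_force: [-0.0, -0.1, 0.2]
width: 0.03
finger_force: 0.0
```

{"name": "jog_arm", "arguments": {"moves": {"rows":[[0,-0.05,0,0,0.03],[0,-0.05,0,0,0.03],[0,-0.03,0,0,0.03],[0,0,0,0,0.03]]}}}

```text
time: 10.75
position: [0.5773, -0.0017, 0.2901]
tcp_rot: [180.0, 0.1, -175.9]
wrist_force: [0.1, -0.1, 0.2]
width: 0.0303
finger_force: 0.0
```

```bash
python3 - <<'E'
from h import *
shot('top','t4',(130,110,420,300),2.75)
E
```

```text
(no output)
```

View pics/t4.png

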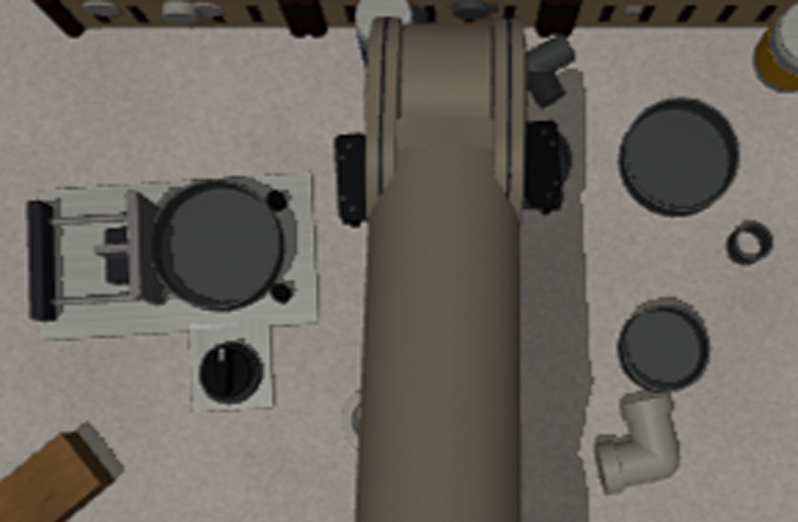

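The 140 cap is seated between the posts with the plate on it, its rim spanning (154–284, 180–311). The other caps haven't moved.

```bash
python3 - <<'E'
from h import *
c=cam('top')
w=lambda x,y,z: ray(c,[130+(x+.5)/2.75-.5,110+(y+.5)/2.75-.5],z)[0]
P=np.array([w(*q,.074) for q in [(219,180),(219,311),(284,246),(265,293),(172,291),(270,205),(170,205)]]);print('140',circ(P))
c2=cam('side')
# paint tub: top circle px (side) & base
for z in(.08,.1,.12,.14): print(z, ray(c,[424,120],z)[0].round(3), ray(c2,[409,315],z)[0].round(3))
E
```

```text
140 [0.54749603 0.241301   0.06953628]
0.08 [ 0.782 -0.384  0.08 ] [ 0.774 -0.366  0.08 ]
0.1 [ 0.776 -0.378  0.1  ] [ 0.767 -0.379  0.1  ]
0.12 [ 0.769 -0.372  0.12 ] [ 0.759 -0.392  0.12 ]
0.14 [ 0.763 -0.366  0.14 ] [ 0.752 -0.406  0.14 ]
```

{"name": "jog_arm", "arguments": {"moves": {"rows":[[-0.0084,-0.0511,0,0,0.03],[-0.0084,-0.0511,0,0,0.03],[-0.0084,-0.0511,0,0,0.03],[-0.0084,-0.0511,0,0,0.03],[-0.0084,-0.0511,0,0,0.03],[-0.0084,-0.0511,0,0,0.03],[0,0,0.04,0,0.03],[0,0,0.04,0,0.03],[0,0,0,0,0.03],[0,0,0,0,0.03]]}}}

```text
time: 12.05
position: [0.6514, -0.3006, 0.2111]
tcp_rot: [-180.0, 0.1, -175.6]
wrist_force: [0.7, -0.8, 1.1]
width: 0.0301
finger_force: 0.0
```

```bash
python3 - <<'E'
from h import *
shot('wrist','w4',None,1.4)
E
```

```text
(no output)
```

View pics/w4.png

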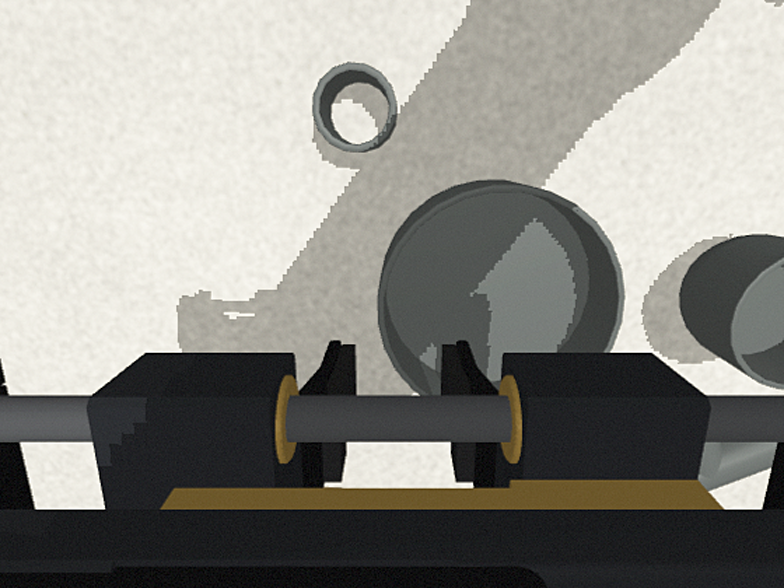

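The 124 cap's rim passes (378,300), (500,181), (624,295) and (410,222); the wall is between the fingers.

```bash
cat >> h.py <<'E'
def pinch(pts,r,z,side=-1,k=1.4):
    "circle of known radius through picture points; dx,dy to put the tool's centre line on the wall at tool +-y"
    c=cam('wrist'); s=ctrl.read_state(); T=Ro.from_euler('xyz',s['tcp_rot'],degrees=True).as_matrix()
    P=ray(c,(np.array(pts)+.5)/k-.5,z)
    f=least_squares(lambda q:np.hypot(P[:,0]-q[0],P[:,1]-q[1])-r,P.mean(0)[:2])
    ctr=np.r_[f.x,s['position'][2]]; d=T.T@(ctr-s['position']); d[1]+=side*(r-.00175)
    print('centre',f.x.round(4),'free fit',circ(P).round(4),'res',f.fun.round(4),'dx dy',d[:2].round(4),'tcp',s['position'].round(4))
E
python3 -c "
from h import *
pinch([(378,300),(500,181),(624,295),(410,222),(585,210),(612,348)],.062,.066)"
```

```text
centre [ 0.6495 -0.25  ] free fit [ 0.6492 -0.2499  0.0617] res [-0.001   0.0003 -0.0005  0.0005 -0.0005  0.0002] dx dy [-0.002  -0.0092] tcp [ 0.6515 -0.301   0.2116]
```

{"name": "jog_arm", "arguments": {"moves": {"rows":[[-0.001,-0.006,0.03,0,0.03],[0,0,0.03,0,0.03],[0,0,0.03,0,0.03],[0,0,0,0,0.03],[0,0,0,0,0.0],[0,0,0,0,0.0],[0,0,0,0,0.0],[0,0,0,0,0.0],[0,0,0,0,0]]}, "force": 55}}

```text
time: 13.22
position: [0.6521, -0.3075, 0.1201]
tcp_rot: [-180.0, 0.1, -175.7]
wrist_force: [-0.5, 0.8, 4.7]
width: 0.0017
finger_force: 55.0
```

{"name": "jog_arm", "arguments": {"moves": {"rows":[[0,0,-0.02,0,0],[0,0,-0.04,0,0],[0,0,-0.04,0,0],[0,0,-0.04,0,0],[0,0,-0.02,0,0],[0,0,0,0,0]]}}}

```text
time: 13.98
position: [0.6519, -0.3077, 0.2804]
tcp_rot: [-180.0, 0.1, -175.7]
wrist_force: [-0.2, 0.0, -3.9]
width: 0.0017
finger_force: 55.0
```

{"name": "jog_arm", "arguments": {"moves": {"rows":[[0.0061,0.05,0,0,0],[0.0061,0.05,0,0,0],[0.0061,0.05,0,0,0],[0.0061,0.05,0,0,0],[0.0061,0.05,0,0,0],[0.0061,0.05,0,0,0],[0.0061,0.05,0,0,0],[0.0061,0.05,0,0,0],[0.0061,0.05,0,0,0],[0.0061,0.05,0,0,0]]}}}

```text
time: 15.22
position: [0.5517, 0.188, 0.2772]
tcp_rot: [-179.9, -0.2, -175.6]
wrist_force: [0.6, -0.3, -3.2]
width: 0.0018
finger_force: 55.0
```

{"name": "jog_arm", "arguments": {"moves": {"rows":[[0,0,0.04,0,0],[0,0,0.03,0,0],[0,0,0,0,0],[0,0,0,0,0]]}}}

```text
time: 15.72
position: [0.5532, 0.1864, 0.2096]
tcp_rot: [-180.0, -0.0, -175.7]
wrist_force: [0.3, 1.1, -2.1]
width: 0.0021
finger_force: 55.0
```

```bash
python3 - <<'E'
from h import *
shot('top','t5',(130,150,290,270),4.5)
E
```

```text
(no output)
```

View pics/t5.png

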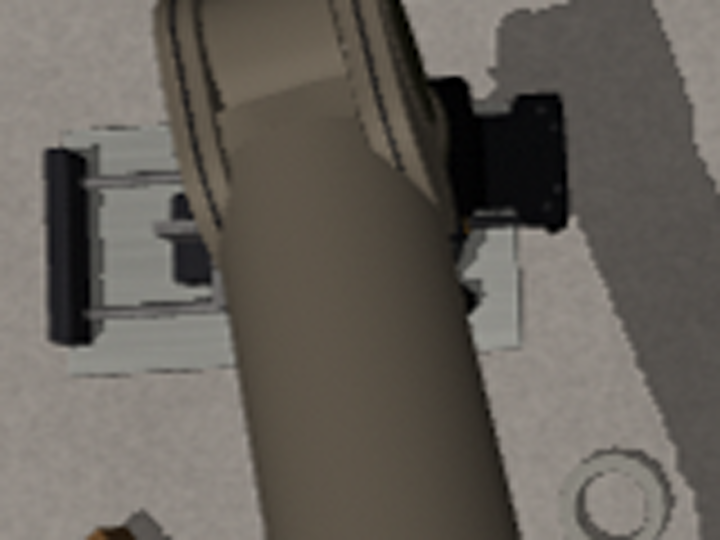

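{"name": "jog_arm", "arguments": {"moves": {"rows":[[0,0,0.015,0,0],[0,0,0.015,0,0],[0,0,0.012,0,0],[0,0,0,0,0]]}}}

```text
time: 16.27
position: [0.553, 0.1863, 0.1661]
tcp_rot: [-180.0, -0.0, -175.7]
wrist_force: [2.5, 0.5, -3.7]
width: 0.0016
finger_force: 55.0
```

{"name": "jog_arm", "arguments": {"moves": {"rows":[[0,0,0.01,0,0],[0,0,0,0,0]]}}}

```text
time: 16.52
position: [0.553, 0.1866, 0.1566]
tcp_rot: [-180.0, -0.0, -175.7]
wrist_force: [1.5, 0.2, -4.1]
width: 0.0021
finger_force: 55.0
```

{"name": "jog_arm", "arguments": {"moves": {"rows":[[0,0,0.003,0,0],[0,0,0,0,0]]}}}

```text
time: 16.77
position: [0.5533, 0.1866, 0.1545]
tcp_rot: [180.0, 0.0, -175.7]
wrist_force: [1.5, -0.2, -2.1]
width: 0.0019
finger_force: 55.0
```

{"name": "jog_arm", "arguments": {"moves": {"rows":[[0,0,0,0,0.02],[0,0,0,0,0.02],[0,0,0,0,0.02],[0,0,0,0,0.02]]}}}

```text
time: 17.27
position: [0.5531, 0.1866, 0.1543]
tcp_rot: [180.0, -0.0, -175.7]
wrist_force: [0.3, -0.5, 0.1]
width: 0.0194
finger_force: 0.0
```

{"name": "jog_arm", "arguments": {"moves": {"rows":[[0,0,-0.02,0,0.02],[0,0,-0.03,0,0.02],[0,0,-0.04,0,0.03],[0,0,-0.04,0,0.03],[0,-0.05,0,0,0.03],[0,-0.06,0,0,0.03],[0,-0.06,0,0,0.03],[0,-0.06,0,0,0.03],[0,-0.05,0,0,0.03],[0,0,0,0,0.03]]}}}

```text
time: 18.52
position: [0.5736, -0.0977, 0.2845]
tcp_rot: [-179.9, 0.0, -176.1]
wrist_force: [0.2, 0.8, -0.0]
width: 0.0299
finger_force: 0.0
```

```bash
python3 - <<'E'
from h import *
c,im=shot('top','t6',(130,110,420,300),2.75)
print(im[228:243,360:384].max(2).shape)
E
```

```text
(15, 24)
```

View pics/t6.png

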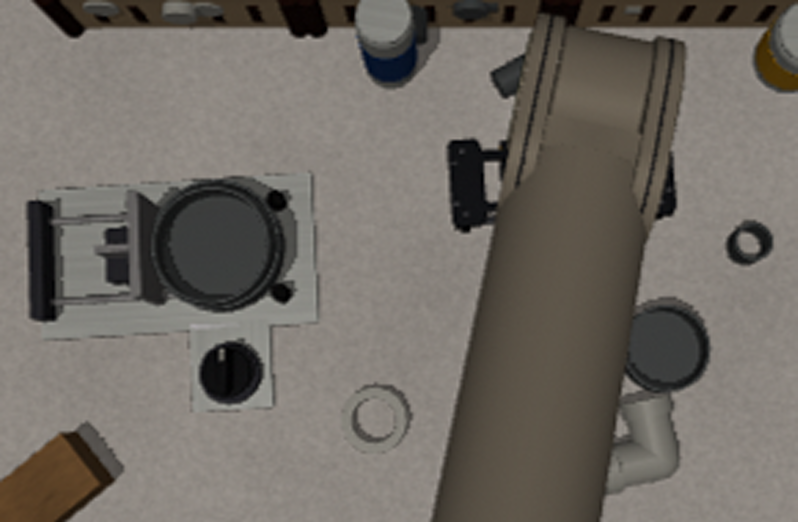

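The 124 cap is nested level (rim centre ≈(219,241)) and the 92 cap is still at (665,347). Next I'll hover over the 92 cap and refine its position numerically with a rim fit.

```bash
cat >> h.py <<'E'
def rimfit(n,x,y,r,z,span=.03):
    "best rim circle near x,y by radial gradient along its projection (bright outside, dark inside)"
    c,im=shot(n); g=cv2.GaussianBlur(im.max(2).astype(np.float32),(0,0),.8)
    gx,gy=cv2.Sobel(g,cv2.CV_32F,1,0),cv2.Sobel(g,cv2.CV_32F,0,1); a=np.linspace(0,2*np.pi,180,endpoint=False); rad=np.c_[np.cos(a),np.sin(a),0*a]
    best=[]
    for X in np.arange(x-span,x+span,.001):
        for Y in np.arange(y-span,y+span,.001):
            P=np.array([X,Y,z])+r*rad; u=proj(c,P); v=proj(c,P+.002*rad)-u; v/=np.linalg.norm(v,axis=1)[:,None]
            k=u.astype(np.float32)[None]; s=[cv2.remap(q,k[...,0],k[...,1],1)[0] for q in(gx,gy)]
            e=np.clip(s[0]*v[:,0]+s[1]*v[:,1],-50,150)
            if n=='wrist': e=e[u[:,1]<245]
            best.append((e.sum(),X,Y))
    best.sort(reverse=True); return np.round(best[0],4), np.round(np.mean(best[:8],0),4)
E
```

{"name": "jog_arm", "arguments": {"moves": {"rows":[[0.0278,-0.0329,0,0,0.03],[0.0278,-0.0329,0,0,0.03],[0.0278,-0.0329,0,0,0.03],[0.0278,-0.0329,0,0,0.03],[0.0278,-0.0329,0,0,0.03],[0,0,0.04,0,0.03],[0,0,0.04,0,0.03],[0,0,0,0,0.03],[0,0,0,0,0.03]]}}}

```text
time: 19.7
position: [0.449, -0.2668, 0.2056]
tcp_rot: [-180.0, 0.1, -175.6]
wrist_force: [0.1, -0.5, 1.5]
width: 0.0299
finger_force: 0.0
```

```bash
python3 - <<'E'
from h import *
print('wrist',rimfit('wrist',.443,-.228,.046,.066)); print('top76',rimfit('top',.640,-.095,.038,.066)); print('top92',rimfit('top',.443,-.228,.046,.066)); print('top124',rimfit('top',.5475,.2413,.062,.1,.012))
E
```

```text
wrist (array([ 1.2040219e+04,  4.4200000e-01, -2.3100000e-01]), array([ 1.10236148e+04,  4.40200000e-01, -2.32200000e-01]))
top76 (array([ 2.7e+04,  6.4e-01, -9.5e-02]), array([ 2.68735432e+04,  6.39900000e-01, -9.46000000e-02]))
top92 (array([ 1.59642704e+04,  4.42000000e-01, -2.27000000e-01]), array([ 1.58016752e+04,  4.42100000e-01, -2.27100000e-01]))
top124 (array([8.9452285e+03, 5.4950000e-01, 2.4030000e-01]), array([8.6721157e+03, 5.4960000e-01, 2.4020000e-01]))
```

{"name": "jog_arm", "arguments": {"moves": {"rows":[[0.0035,-0.006,0.03,0,0.03],[0,0,0.03,0,0.03],[0,0,0.025,0,0.03],[0,0,0,0,0.03],[0,0,0,0,0.0],[0,0,0,0,0.0],[0,0,0,0,0.0],[0,0,0,0,0.0],[0,0,0,0,0]]}, "force": 55}}

```text
time: 21.02
position: [0.4455, -0.2736, 0.1197]
tcp_rot: [-180.0, 0.1, -175.7]
wrist_force: [1.0, 0.1, 4.4]
width: 0.0037
finger_force: 53.0
```

{"name": "jog_arm", "arguments": {"moves": {"rows":[[0,0,-0.02,0,0],[0,0,-0.04,0,0],[0,0,-0.04,0,0],[0,0,-0.04,0,0],[0,0,-0.02,0,0],[0,0,0,0,0]]}}}

```text
time: 21.78
position: [0.4453, -0.2736, 0.28]
tcp_rot: [-180.0, 0.1, -175.7]
wrist_force: [-0.2, 0.6, -1.4]
width: 0.0032
finger_force: 53.0
```

{"name": "jog_arm", "arguments": {"moves": {"rows":[[-0.0142,0.0467,0,0,0],[-0.0142,0.0467,0,0,0],[-0.0142,0.0467,0,0,0],[-0.0142,0.0467,0,0,0],[-0.0142,0.0467,0,0,0],[-0.0142,0.0467,0,0,0],[-0.0142,0.0467,0,0,0],[-0.0142,0.0467,0,0,0],[-0.0142,0.0467,0,0,0],[-0.0142,0.0467,0,0,0]]}}}

```text
time: 23.02
position: [0.551, 0.2043, 0.2771]
tcp_rot: [-180.0, -0.2, -175.7]
wrist_force: [0.9, -0.4, -1.6]
width: 0.0032
finger_force: 53.0
```

{"name": "jog_arm", "arguments": {"moves": {"rows":[[0,0,0,0,0],[0,0,0.03,0,0],[0,0,0.025,0,0],[0,0,0,0,0],[0,0,0,0,0]]}}}

```text
time: 23.65
position: [0.5516, 0.2025, 0.2246]
tcp_rot: [180.0, 0.0, -175.7]
wrist_force: [0.5, -0.6, -0.5]
width: 0.0035
finger_force: 53.0
```

{"name": "jog_arm", "arguments": {"moves": {"rows":[[0,0,0.015,0,0],[0,0,0.015,0,0],[0,0,0.01,0,0],[0,0,0,0,0]]}}}

```text
time: 24.15
position: [0.5509, 0.2028, 0.1831]
tcp_rot: [-180.0, -0.1, -175.7]
wrist_force: [-0.1, -0.3, -0.6]
width: 0.0033
finger_force: 53.0
```

{"name": "jog_arm", "arguments": {"moves": {"rows":[[0,0,0.003,0,0],[0,0,0,0,0]]}}}

```text
time: 24.4
position: [0.5515, 0.203, 0.1814]
tcp_rot: [180.0, 0.0, -175.7]
wrist_force: [-0.3, -0.6, -0.9]
width: 0.0034
finger_force: 53.0
```

{"name": "jog_arm", "arguments": {"moves": {"rows":[[0,0,0,0,0.02],[0,0,0,0,0.02],[0,0,0,0,0.02],[0,0,0,0,0.02]]}}}

```text
time: 24.9
position: [0.5514, 0.203, 0.1813]
tcp_rot: [180.0, 0.0, -175.7]
wrist_force: [0.2, -0.6, -0.4]
width: 0.0194
finger_force: 0.0
```

{"name": "jog_arm", "arguments": {"moves": {"rows":[[0,0,-0.02,0,0.02],[0,0,-0.03,0,0.02],[0,0,-0.03,0,0.03],[0,0,-0.03,0,0.03],[0,-0.05,0,0,0.03],[0,-0.06,0,0,0.03],[0,0,0,0,0.03]]}}}

```text
time: 25.78
position: [0.5602, 0.0874, 0.2919]
tcp_rot: [-179.9, 0.1, -176.1]
wrist_force: [-0.1, 0.3, -0.3]
width: 0.0302
finger_force: 0.0
```

```bash
python3 - <<'E'
from h import *
print('top92',rimfit('top',.5475,.2413,.046,.126,.02));print('top124',rimfit('top',.5475,.2413,.062,.1,.012)); print('side92',rimfit('side',.5475,.2413,.046,.126,.02));print('side124',rimfit('side',.5475,.2413,.062,.1,.02));print('top76',rimfit('top',.640,-.095,.038,.066));print('side76',rimfit('side',.640,-.095,.038,.066))
cv2.imwrite('pics/a.png',ctrl.camera('top')[:,:,::-1])
E
```

```text
top92 (array([1.00546376e+04, 5.61500000e-01, 2.57300000e-01]), array([9.8929372e+03, 5.6100000e-01, 2.5730000e-01]))
top124 (array([9.2269021e+03, 5.3550000e-01, 2.3730000e-01]), array([9.0542135e+03, 5.3590000e-01, 2.3730000e-01]))
side92 (array([5.2865394e+03, 5.2950000e-01, 2.2130000e-01]), array([5.2282151e+03, 5.4210000e-01, 2.3600000e-01]))
side124 (array([9.8433586e+03, 5.4550000e-01, 2.5330000e-01]), array([9.7409495e+03, 5.4540000e-01, 2.5330000e-01]))
top76 (array([ 2.58971082e+04,  6.40000000e-01, -9.30000000e-02]), array([ 2.55995443e+04,  6.39900000e-01, -9.39000000e-02]))
side76 (array([ 1.15282731e+04,  6.44000000e-01, -1.02000000e-01]), array([ 1.14256369e+04,  6.43600000e-01, -1.02100000e-01]))
```

{"name": "jog_arm", "arguments": {"moves": {"rows":[[-0.0134,-0.0446,0,0,0.03],[-0.0134,-0.0446,0,0,0.03],[-0.0134,-0.0446,0,0,0.03],[-0.0134,-0.0446,0,0,0.03],[-0.0134,-0.0446,0,0,0.03],[0,0,0.04,0,0.03],[0,0,0.045,0,0.03],[0,0,0,0,0.03],[0,0,0,0,0.03]]}}}

```text
time: 27.25
position: [0.6441, -0.1237, 0.208]
tcp_rot: [-180.0, 0.1, -175.6]
wrist_force: [0.3, -0.5, 1.3]
width: 0.0302
finger_force: 0.0
```

```bash
python3 - <<'E'
from h import *
print('wrist',rimfit('wrist',.641,-.094,.038,.066));print('side76',rimfit('side',.640,-.095,.038,.066)); 
print('top92',rimfit('top',.5475,.2413,.046,.126,.02));print('top124',rimfit('top',.5475,.2413,.062,.1,.02)); print('top140',rimfit('top',.5475,.2413,.07,.074,.02))
cv2.imwrite('pics/b.png',cv2.resize(ctrl.camera('top')[:,:,::-1][150:270,130:290],None,fx=4.5,fy=4.5,interpolation=cv2.INTER_CUBIC))
E
```

```text
wrist (array([ 1.16208087e+04,  6.40000000e-01, -9.80000000e-02]), array([ 1.08850425e+04,  6.40400000e-01, -9.69000000e-02]))
side76 (array([ 1.50985579e+04,  6.42000000e-01, -1.01000000e-01]), array([ 1.50624028e+04,  6.42500000e-01, -1.01000000e-01]))
top92 (array([6.9177525e+03, 5.6750000e-01, 2.3830000e-01]), array([6.8802461e+03, 5.6750000e-01, 2.3780000e-01]))
top124 (array([1.16232549e+04, 5.49500000e-01, 2.59300000e-01]), array([1.15186101e+04, 5.44800000e-01, 2.48800000e-01]))
top140 (array([1.75320403e+04, 5.48500000e-01, 2.40300000e-01]), array([1.73177909e+04, 5.49000000e-01, 2.40300000e-01]))
```

{"name": "jog_arm", "arguments": {"moves": {"rows":[[0.0015,-0.009,0.03,0,0.03],[0,0,0.03,0,0.03],[0,0,0.027,0,0.03],[0,0,0,0,0.03],[0,0,0,0,0.0],[0,0,0,0,0.0],[0,0,0,0,0.0],[0,0,0,0,0.0],[0,0,0,0,0]]}, "force": 55}}

```text
time: 28.68
position: [0.643, -0.1329, 0.1199]
tcp_rot: [180.0, 0.1, -175.7]
wrist_force: [-0.6, 1.1, 4.7]
width: 0.0037
finger_force: 53.6
```

{"name": "jog_arm", "arguments": {"moves": {"rows":[[0,0,-0.02,0,0],[0,0,-0.04,0,0],[0,0,-0.04,0,0],[0,0,-0.04,0,0],[0,0,-0.04,0,0],[0,0,0,0,0]]}}}

```text
time: 29.42
position: [0.6432, -0.1341, 0.3038]
tcp_rot: [-179.9, 0.3, -175.7]
wrist_force: [-0.3, 0.1, -2.4]
width: 0.0034
finger_force: 53.5
```

{"name": "jog_arm", "arguments": {"moves": {"rows":[[0.0083,0.0439,0,0,0],[0.0083,0.0439,0,0,0],[0.0083,0.0439,0,0,0],[0.0083,0.0439,0,0,0],[0.0083,0.0439,0,0,0],[0.0083,0.0439,0,0,0],[0.0083,0.0439,0,0,0],[0.008,0.0437,0,0,0],[0,0,0,0,0],[0,0,0.03,0,0]]}}}

```text
time: 30.68
position: [0.5509, 0.2117, 0.2705]
tcp_rot: [180.0, 0.2, -175.7]
wrist_force: [0.7, -1.0, -1.5]
width: 0.0035
finger_force: 53.5
```

{"name": "jog_arm", "arguments": {"moves": {"rows":[[0,0,0.02,0,0],[0,0,0,0,0],[0,0,0,0,0]]}}}

```text
time: 31.05
position: [0.5505, 0.2114, 0.2501]
tcp_rot: [180.0, 0.0, -175.7]
wrist_force: [0.3, 0.2, -0.9]
width: 0.0033
finger_force: 53.5
```

{"name": "jog_arm", "arguments": {"moves": {"rows":[[0,0,0.015,0,0],[0,0,0.015,0,0],[0,0,0.01,0,0],[0,0,0,0,0]]}}}

```text
time: 31.55
position: [0.5497, 0.2117, 0.2082]
tcp_rot: [-180.0, -0.1, -175.7]
wrist_force: [0.3, -0.1, -1.5]
width: 0.0034
finger_force: 53.5
```

{"name": "jog_arm", "arguments": {"moves": {"rows":[[0,0,0.003,0,0],[0,0,0,0,0]]}}}

```text
time: 31.8
position: [0.5504, 0.2119, 0.2066]
tcp_rot: [180.0, 0.0, -175.7]
wrist_force: [0.2, -0.3, -0.6]
width: 0.0035
finger_force: 53.5
```

{"name": "jog_arm", "arguments": {"moves": {"rows":[[0,0,0,0,0.02],[0,0,0,0,0.02],[0,0,0,0,0.02],[0,0,0,0,0.02]]}}}

```text
time: 32.3
position: [0.5501, 0.2119, 0.2063]
tcp_rot: [180.0, 0.0, -175.7]
wrist_force: [-0.0, -0.3, -0.4]
width: 0.0194
finger_force: 0.0
```

{"name": "jog_arm", "arguments": {"moves": {"rows":[[0,0,-0.02,0,0.02],[0,0,-0.03,0,0.02],[0,0,-0.03,0,0.03],[0,-0.05,0,0,0.03],[0,-0.06,0,0,0.03],[0,-0.06,0,0,0.03],[0,-0.06,0,0,0.03],[0,-0.06,0,0,0.03],[0,0,0,0,0.03]]}}}

```text
time: 33.42
position: [0.5714, -0.0833, 0.2866]
tcp_rot: [-179.9, 0.0, -176.2]
wrist_force: [-0.5, 1.0, -0.5]
width: 0.03
finger_force: 0.0
```

```bash
python3 - <<'E'
from h import *
_,t=shot('top');_,s=shot('side')
f=lambda im,k:cv2.resize(im,None,fx=k,fy=k,interpolation=cv2.INTER_CUBIC)
a=f(t[160:265,135:260],4);b=f(s[120:215,225:335],4)
h=max(a.shape[0],b.shape[0]);o=np.zeros((h,a.shape[1]+b.shape[1],3),np.uint8);o[:a.shape[0],:a.shape[1]]=a;o[:b.shape[0],a.shape[1]:]=b
o=cv2.resize(o,None,fx=.85,fy=.85);print(o.shape);cv2.imwrite('pics/fin.png',np.clip(o.astype(float)*1.4,0,255).astype(np.uint8))
E
```

```text
(357, 799, 3)
```

View pics/fin.png

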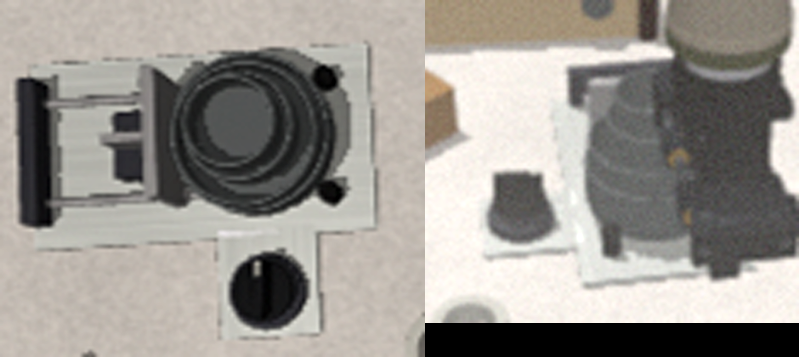

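```bash
python3 - <<'E'
from h import *
c=cam('top')
for r,z in((.07,.074),(.062,.1),(.046,.126),(.038,.152)):
    a=np.linspace(0,6.283,90);u=proj(c,np.c_[.548+r*np.cos(a),.241+r*np.sin(a),0*a+z]); v=((u-[135,160]+.5)*4-.5)*.85
    print(r,'left,top',v.min(0).round(),'right,bottom',v.max(0).round())
im=cv2.imread('pics/fin.png').max(2)
print(list(im[121,165:345:2])); print(list(im[40:225:2,237]))
E
```

```text
0.07 left,top [174.  53.] right,bottom [336. 215.]
0.062 left,top [175.  56.] right,bottom [322. 202.]
0.046 left,top [187.  69.] right,bottom [298. 180.]
0.038 left,top [189.  73.] right,bottom [283. 167.]
[np.uint8(50), np.uint8(44), np.uint8(54), np.uint8(67), np.uint8(62), np.uint8(46), np.uint8(30), np.uint8(35), np.uint8(56), np.uint8(58), np.uint8(47), np.uint8(37), np.uint8(30), np.uint8(28), np.uint8(29), np.uint8(33), np.uint8(39), np.uint8(44), np.uint8(44), np.uint8(56), np.uint8(74), np.uint8(85), np.uint8(88), np.uint8(85), np.uint8(85), np.uint8(85), np.uint8(85), np.uint8(84), np.uint8(85), np.uint8(85), np.uint8(85), np.uint8(85), np.uint8(84), np.uint8(84), np.uint8(84), np.uint8(85), np.uint8(85), np.uint8(85), np.uint8(85), np.uint8(85), np.uint8(85), np.uint8(85), np.uint8(85), np.uint8(85), np.uint8(84), np.uint8(85), np.uint8(85), np.uint8(86), np.uint8(86), np.uint8(85), np.uint8(86), np.uint8(86), np.uint8(85), np.uint8(78), np.uint8(64), np.uint8(46), np.uint8(32), np.uint8(26), np.uint8(30), np.uint8(39), np.uint8(47), np.uint8(54), np.uint8(61), np.uint8(5
[... 986 characters left out ...]
nt8(86), np.uint8(86), np.uint8(85), np.uint8(85), np.uint8(85), np.uint8(85), np.uint8(85), np.uint8(86), np.uint8(86), np.uint8(85), np.uint8(85), np.uint8(85), np.uint8(86), np.uint8(89), np.uint8(84), np.uint8(61), np.uint8(43), np.uint8(51), np.uint8(65), np.uint8(75), np.uint8(56), np.uint8(33), np.uint8(33), np.uint8(39), np.uint8(43), np.uint8(70), np.uint8(89), np.uint8(60), np.uint8(40), np.uint8(64), np.uint8(85), np.uint8(89), np.uint8(89), np.uint8(77), np.uint8(54), np.uint8(43), np.uint8(49), np.uint8(58), np.uint8(61), np.uint8(50), np.uint8(46), np.uint8(53), np.uint8(62), np.uint8(88), np.uint8(156), np.uint8(208), np.uint8(201), np.uint8(198), np.uint8(200), np.uint8(198)]
```

All tiers (140/124/92/76) sit concentric and level, and the knob bar is at (262,288). Next I'll go to the knob and measure it with the wrist camera.

The body is 190 mm long and would reach the stack at the full 80° turn. So I'll turn about 42° gripping across the bar, then finish gripping its ends.

{"name": "jog_arm", "arguments": {"moves": {"rows":[[0.0103,0.0464,0,0,0.04],[0.0103,0.0464,0,0,0.04],[0.0103,0.0464,0,0,0.04],[0.0103,0.0464,0,0,0.04],[0.0103,0.0464,0,0,0.04],[0.0103,0.0464,0,0,0.04],[0.0104,0.0462,0,0,0.04],[0,0,0,0,0.04],[0,0,0,0,0.04]]}}}

```text
time: 34.65
position: [0.475, 0.2416, 0.2862]
tcp_rot: [-180.0, 0.0, -175.6]
wrist_force: [0.7, -0.8, -0.3]
width: 0.0398
finger_force: 0.0
```

```bash
python3 - <<'E'
from h import *
s=ctrl.read_state();print(s['position'],s['joints'])
print(rimfit('wrist',.4145,.2375,.027,.042,.015)); print(rimfit('top',.4145,.2375,.027,.042,.015)); print(rimfit('side',.4145,.2375,.027,.042,.015))
c,im=shot('wrist'); g=im.max(2)
for x,y in((.3995,.2365),(.4145,.2375),(.4295,.2385)):
    u=proj(c,[[x,y+d,.068] for d in np.arange(-.02,.021,.002)]).astype(int); print([int(g[b,a]) for a,b in u])
E
```

```text
[0.47504165 0.24162074 0.28623635] [-46.56979794   7.33042887  16.09051683  99.02250634  -2.10197394
  73.94387453  64.41872437]
(array([2.11696898e+04, 4.14500000e-01, 2.37500000e-01]), array([1.69590401e+04, 4.15700000e-01, 2.37400000e-01]))
(array([1.87983907e+04, 4.11500000e-01, 2.22500000e-01]), array([1.85900639e+04, 4.11500000e-01, 2.22900000e-01]))
(array([2.0110507e+04, 4.1550000e-01, 2.5250000e-01]), array([2.00736981e+04, 4.15500000e-01, 2.52100000e-01]))
[91, 35, 47, 47, 51, 44, 45, 28, 21, 48, 45, 50, 44, 44, 40, 48, 50, 48, 52, 50, 38]
[43, 41, 43, 40, 46, 46, 15, 26, 34, 35, 43, 46, 52, 24, 48, 44, 43, 46, 44, 46, 45]
[59, 28, 38, 37, 44, 35, 23, 21, 30, 210, 229, 13, 37, 28, 43, 39, 41, 42, 42, 46, 92]
```

{"name": "jog_arm", "arguments": {"moves": {"rows":[[0.03,0,0,0,0.04],[0.0306,0.0003,0,0,0.04],[0,0,0.04,0,0.04],[0,0,0.04,0,0.04],[0,0,0.04,0,0.04],[0,0,0.03,0,0.04],[0,0,0.018,0,0.04],[0,0,0,0,0.04]]}, "force": 40}}

```text
time: 35.85
position: [0.4147, 0.2357, 0.1173]
tcp_rot: [-179.9, -0.1, -175.7]
wrist_force: [-0.1, 0.0, 0.2]
width: 0.0399
finger_force: 0.0
```

{"name": "jog_arm", "arguments": {"moves": {"rows":[[0,0,0,0,0],[0,0,0,0,0],[0,0,0,0,0],[0,0,0,0,0]]}}}

```text
time: 36.35
position: [0.4151, 0.2373, 0.1187]
tcp_rot: [179.9, 0.0, -175.7]
wrist_force: [-1.2, 1.1, 2.0]
width: 0.0119
finger_force: 39.7
```

Gripped (11.9 mm). Now press.

{"name": "jog_arm", "arguments": {"moves": {"rows":[[0,0,0.004,0,0],[0,0,0.004,0,0],[0,0,0.001,0,0],[0,0,0,0,0],[0,0,0,0,0]]}, "force": 55}}

```text
time: 36.98
position: [0.4153, 0.2373, 0.1105]
tcp_rot: [179.9, 0.0, -175.7]
wrist_force: [-6.7, -1.3, 21.1]
width: 0.0118
finger_force: 54.7
```

{"name": "jog_arm", "arguments": {"moves": {"rows":[[0,0,0,7,0],[0,0,0,7,0],[0,0,0,7,0],[0,0,0,7,0],[0,0,0,7,0],[0,0,0,7,0],[0,0,0,0,0]]}}}

```text
time: 37.85
position: [0.4153, 0.2371, 0.1105]
tcp_rot: [180.0, -0.0, 142.2]
wrist_force: [-7.3, -3.0, 23.3]
width: 0.0118
finger_force: 54.7
```

{"name": "jog_arm", "arguments": {"moves": {"rows":[[0,0,-0.009,0,0],[0,0,0,0,0.04],[0,0,0,0,0.087],[0,0,0,0,0.087],[0,0,-0.04,0,0.087],[0,0,-0.01,0,0.087],[0,0,0,0,0.087]]}}}

```text
time: 38.72
position: [0.4152, 0.2368, 0.1684]
tcp_rot: [179.9, 0.0, 142.3]
wrist_force: [0.4, -0.0, 0.2]
width: 0.0637
finger_force: 0.0
```

```bash
python3 -c "
from h import *
print(ctrl.read_state()['joints'],ctrl.read_state()['torque'])"
```

```text
[-53.45292698   6.80144561  19.47306637 114.8251471   -2.6703271
  58.72174704  19.6086517 ] [0.00249153 0.01871343 0.00197716]
```

{"name": "jog_arm", "arguments": {"moves": {"rows":[[0,0,0,-10,0.087],[0,0,0,-10,0.087],[0,0,0,-10,0.087],[0,0,0,-10,0.087],[0,0,0,-10,0.087],[0,0,0,-10,0.087],[0,0,0,-10,0.087],[0,0,0,-10,0.087],[0,0,0,-10,0.087],[0,0,0,0,0.087]]}}}

```text
time: 39.98
position: [0.4146, 0.2363, 0.1671]
tcp_rot: [180.0, -0.1, -127.7]
wrist_force: [0.2, 0.4, 0.8]
width: 0.0865
finger_force: 0.0
```

{"name": "jog_arm", "arguments": {"moves": {"rows":[[0,0,0.025,0,0.087],[0,0,0.015,0,0.087],[0,0,0.01,0,0.087],[0,0,0,0,0.087]]}}}

```text
time: 40.48
position: [0.4148, 0.2364, 0.1176]
tcp_rot: [180.0, -0.1, -127.7]
wrist_force: [-0.4, -0.4, -0.8]
width: 0.087
finger_force: 0.0
```

{"name": "jog_arm", "arguments": {"moves": {"rows":[[0,0,0,0,0],[0,0,0,0,0],[0,0,0,0,0],[0,0,0,0,0]]}, "force": 60}}

```text
time: 40.98
position: [0.4151, 0.2367, 0.1184]
tcp_rot: [-180.0, 0.0, -127.7]
wrist_force: [-0.4, 1.1, -0.1]
width: 0.0549
finger_force: 0.0
```

{"name": "jog_arm", "arguments": {"moves": {"rows":[[0,0,0.004,0,0],[0,0,0.004,0,0],[0,0,0.001,0,0],[0,0,0,0,0]]}}}

```text
time: 41.48
position: [0.415, 0.2372, 0.1095]
tcp_rot: [180.0, 0.0, -127.7]
wrist_force: [-3.1, 1.0, 7.8]
width: 0.0495
finger_force: 60.0
```

{"name": "jog_arm", "arguments": {"moves": {"rows":[[0,0,0.002,0,0],[0,0,0,0,0]]}}}

```text
time: 41.72
position: [0.4153, 0.2374, 0.1091]
tcp_rot: [179.9, 0.1, -127.7]
wrist_force: [-10.3, -4.8, 30.7]
width: 0.0495
finger_force: 60.1
```

{"name": "jog_arm", "arguments": {"moves": {"rows":[[0,0,0,7,0],[0,0,0,7,0],[0,0,0,7,0],[0,0,0,7,0],[0,0,0,7,0],[0,0,0,4,0],[0,0,0,0,0],[0,0,0,0,0]]}}}

```text
time: 42.72
position: [0.4153, 0.2372, 0.1091]
tcp_rot: [179.9, 0.0, -166.6]
wrist_force: [-11.6, -5.2, 32.6]
width: 0.0493
finger_force: 60.0
```

```bash
python3 -c "
from h import *
print(ctrl.read_state()['torque'])"
```

```text
[-1.27544777  2.56437204  0.20368269]
```

{"name": "jog_arm", "arguments": {"moves": {"rows":[[0,0,0,3,0],[0,0,0,3,0],[0,0,0,0,0],[0,0,0,0,0]]}}}

```text
time: 43.22
position: [0.4155, 0.2373, 0.1091]
tcp_rot: [180.0, 0.1, -172.4]
wrist_force: [-9.1, -5.5, 30.8]
width: 0.0498
finger_force: 60.0
```

```bash
python3 -c "
from h import *
print(ctrl.read_state()['torque'])"
```

```text
[-1.47620215  1.96724093  1.92313562]
```

{"name": "jog_arm", "arguments": {"moves": {"rows":[[0,0,-0.005,0,0],[0,0,-0.005,0,0],[0,0,0,0,0.087],[0,0,0,0,0.087],[0,0,0,0,0.087],[0,0,-0.04,0,0.087],[0,0,-0.05,0,0.087],[0,0,-0.05,0,0.087],[0,0,-0.04,0,0.087],[0,0,0,0,0.087]]}}}

```text
time: 44.48
position: [0.4161, 0.2371, 0.3]
tcp_rot: [179.8, 0.2, -172.7]
wrist_force: [0.1, 0.0, 0.1]
width: 0.0871
finger_force: 0.0
```

{"name": "jog_arm", "arguments": {"moves": {"rows":[[0.01,-0.05,0,0,0.087],[0,-0.05,0,0,0.087],[0,-0.05,0,0,0.087],[0,-0.05,0,0,0.087],[0,-0.05,0,0,0.087],[0,0,0,0,0.087]]}}}

```text
time: 45.22
position: [0.4367, -0.0161, 0.2964]
tcp_rot: [-180.0, -0.1, -173.0]
wrist_force: [0.6, 0.7, 1.0]
width: 0.0873
finger_force: 0.0
```

```bash
python3 - <<'E'
from h import *
c=cam('top');im=ctrl.camera('top')[:,:,::-1];g=im.max(2)
# white mark position on the knob (bar end that was at +x)
u=proj(c,[[.4145,.2345,.068]])[0].astype(int);s=g[u[1]-15:u[1]+16,u[0]-15:u[0]+16]
np.set_printoptions(linewidth=250);print(u);print(s)
E
```

```text
[210 244]
[[135 136 136 137 150 153 156 151 148 149 151 146 144 145 144 139 137 137 138 140 139 139 138 141 142 141 138 141 143 140 140]
 [120 117 112  99 132 140 134 131 131 133 136 136 137 138 137 138 138 137 140 140 140 139 139 141 142 142 138 142 142 141 140]
 [139 141 143 131 141 141 137 133 133 135 136 137 138 139 138 139 138 137 140 141 141 141 141 142 142 143 139 142 144 141 140]
 [141 141 143 130 141 140 137 134 133 135 137 138 138 140 138 140 139 139 142 144 143 142 142 143 144 143 138 142 142 142 140]
 [141 141 143 127 138 140 137 134 133 136 139 138 139 141 140 141 139 133 136 137 137 136 142 145 146 144 140 143 144 142 140]
 [138 141 142 114 132 141 139 134 133 136 139 140 142 136 135 135 109  60  51  55  51  64 119 138 140 138 139 145 145 142 141]
 [138 141 143 114 132 142 139 133 134 136 139 141 14
[... 2423 characters left out ...]
 17  19  19  24  23  35  39  38  34  33  75 138 150 148 148 149]
 [140 144 147 145 115 132 144 142 140 142 147 129  91  61  41  39  39  38  39  38  36  38  41  52  81 136 151 146 145 148 149]
 [143 143 145 147 135 145 145 142 140 141 144 148 152 135  91  76  68  54  50  58  60  68  83 138 155 151 148 146 146 148 150]
 [144 138 139 143 131 144 146 143 142 143 143 146 149 150 151 152 153 130 117 144 154 153 151 151 150 146 145 144 142 144 147]
 [143 141 143 146 129 141 147 142 142 142 140 140 141 143 143 145 145 147 148 149 145 140 146 149 145 138 136 128 119 123 124]
 [144 143 140 143 121 135 147 143 137 139 122 111 106 121 122 116 110 106 117 120 116 105 128 145 145 143 143 144 145 147 144]]
```

The knob bar now lies 14° off the -y direction, which matches the 80° locked stop. The arm is clear, so I'm handing in.

```bash
python3 -c "
from plant import ctrl
print(ctrl.hand_in())"
```

```text
the job is handed in; nothing more can be done
None
```

I nested all four caps that were present (140, 124, 92, 76; no 108 on the counter) in the cradle, turned the knob to its stop and let it spring up, then handed the job in at about 45 s; the hand-in returned no verdict.

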